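# Lock the orange T-nut in the channel rail

## Task

Fit the T-nut with the orange handle into the channel rail at the green mark: lower it upright into the slot with its handle along the slot until its collar sits on the rail, then twist it a quarter turn (either way) so that its foot locks under the lips. Let go of it with the handle square across the rail at the mark, and leave the blue T-nut where it stands.

Things in the scene. Friction and masses are not known exactly. Their poses are not given: they have to be found in the camera images.
- orange_nut_grip (a point): T-nut with an orange bar handle, standing loose and upright. From its underside up: steel foot 52 x 20 mm, round ends (0-10 mm); stem 18 mm across (10-22); collar 46 mm across (22-26); handle 52 long x 16 wide x 40 tall (26-66). This point: the handle's centre, 46 mm above the underside. x axis: along handle and foot, y: across the handle's 16 mm, z up. About 0.16 kg.
- rail: Aluminium channel with black end caps, fixed to the table: 72 wide, 220 long, 30 mm tall; origin: centre of its underside; y axis: along the slot. Slot in the top 32 mm wide, lips 6 mm thick, cavity below 62 wide, floor 4 mm above the table. The foot enters only lengthwise; seated, the collar rests on the lips, the foot's top is 6 mm under them and the nut turns freely.
- mark_slot (a point): Green mark, 10 mm wide, painted across both lips of the rail and down its sides, up to 55 mm from the rail's middle. This point: on the slot's centre line at the mark, level with the lips' top, 30 mm above the table. y axis: along the slot, x: across it, z up. With the nut seated, its handle's centre is 24 mm above this level.
- blue_nut_grip (a point): T-nut of the same shape and size with a blue handle, standing upright on the table: a spare, to be left alone. Same point and axes as on the orange one.

How it is judged:
On the way:
1. the orange nut is down in the slot with its handle along the slot (x of orange_nut_grip in the frame of mark_slot between -0.014 and 0.014 m and y of orange_nut_grip in the frame of mark_slot between -0.17 and 0.17 m and z of orange_nut_grip in the frame of mark_slot between 0.019 and 0.031 m and angle between the x axis of orange_nut_grip and the y axis of mark_slot, either way round below 0.45 rad), for 0.1 s.
At the end, for the whole second after the job is handed in: The orange nut sits upright in the rail at rest, its collar down on the lips (handle centre 18 to 29 mm above the lips' top), within 20 mm of the green mark along the slot and 14 mm across, its handle and foot square across the slot to within 20 degrees (x of orange_nut_grip in the frame of mark_slot between -0.014 and 0.014 m and y of orange_nut_grip in the frame of mark_slot between -0.02 and 0.02 m and z of orange_nut_grip in the frame of mark_slot between 0.018 and 0.029 m and angle between orange_nut_grip's own z axis and vertical below 0.15 rad and angle between the x axis of orange_nut_grip and the x axis of mark_slot, either way round below 0.35 rad and linear speed of orange_nut below 0.02 m/s); the robot touches nothing.
It fails at once if the blue nut is moved more than 30 mm or tipped over (distance of blue_nut_grip from where it was at the start of the episode above 0.03 m or angle between blue_nut_grip's own z axis and vertical above 0.5 rad).
It also fails if it takes over 45 s, if anything falls off the work surface, if the arm or the gripper's body presses on something with over 40 N, if the wrist force passes 120 N, or if a joint passes its speed limit or range.

## Robot

A 7-joint arm with a two-finger parallel gripper is mounted at the origin on the work surface; the furniture and walls round the work are solid. World frame = base frame: x ahead of the robot, y to its left, z up, the work surface at z = 0. Lengths are in m, angles in rad, forces in N, time in s.
With the tool pointing down it reaches from about 0.4 to 0.875 m from the base axis. Payload 4.4 kg.
Tool frame: the origin (TCP) lies at the very end of the fingers, on their centre line; the grasp point (between the pads) lies 19 mm behind it; z points along the fingers, y is the direction in which the jaws open and shut (so a half turn about z gives the same grasp; the last joint's range is limited). The gripper opens to 85 mm and grips with 20 to 120 N. Pads are 22 mm wide; open, the fingers measure 114 mm over their backs; the gripper's body (76 mm by 85 mm) begins 54 mm behind the grasp point. The pads swing forward as they close: fully open they stand 13 mm farther back than shut.
Start: joints at [1.269, 0.628, 0.038, 1.517, -0.027, 0.996, -0.02], TCP at [0.152, -0.632, 0.231] pointing down, gripper open.
Joint ranges: [-3.06, 3.06], [-0.37, 2.12], [-1.25, 1.32], [0.18, 2.47], [-1.1, 4.24], [0.23, 1.98], [-2.94, 2.94]. Speed limits (rad/s): [2.57, 2.57, 3.14, 3.14, 3.14, 3.14, 3.14].

## Interface

Orientations are given as a unit quaternion [x, y, z, w].
In Python, from rig import manip, eyes gives the robot as it stands.
- The arm moves only by the shell command python3 -m crank 'ROWS' [OPENING] [FORCE]. ROWS is JSON, a list of rows, each a list of 6 numbers: the shift along the tool's x, y, z each as a share of 0.03 m, from -1 to 1, then the turn, a rotation vector about the tool's x, y, z each as a share of 0.12 rad, from -1 to 1. In form: [[dx, dy, dz, ax, ay, az], ...]. A call has 1 to 12 rows; each row shifts and turns the commanded pose from where the row before left it, along the tool's axes as they then stand; what a row does not reach is not made up. A row lasts 1/8 s, in which the tool goes at most 62.5 mm and 10.7 degrees, less where a joint would pass 70% of its speed; a pose out of reach is approached as far as the arm can. A call with a number of a shift or a turn outside -1 to 1 is refused whole. A call with a gripper value outside its range is refused whole. OPENING is the opening, from 0 (shut) to 1 (fully open), set as the call begins (- or left out, the last holds). The fingers move at their own pace and stop on an object; FORCE is the grip in N (left out, the last holds). Time passes only in rows, so rows that do not move let the fingers close. It gives the time, the measured TCP pose, the force and the opening at its end, in the units of the state.
- manip.get_state(): the state, without advancing time (a new reading comes with each control period).
- eyes.snapshot(name): name is "scene" or "top"; returns a dict with "img" (480x640x3 uint8, blue, green, red), "K" (3x3 intrinsics, pixels), "rvec" (rotation vector, rad) and "tvec" (3), from world to camera coordinates, as OpenCV has them. Camera axes: x right, y down, z forward; pixel columns grow to the right and rows downward; lengths in m; the calibration is good to about 2 mm. A picture is of the moment at which its call begins. There is no depth.
- manip.finish_job(): hands the job in, once; it reports no verdict.
The state is a dict: "time": time; "qpos": joint angles; "joint_vel": joint speeds; "tau": joint torques, N m; "eef_pos": TCP position; "orientation": TCP orientation; "contact_force": force on the tool from outside, world axes, zero at the start; "wrist_torque": the same for the moment, N m; "gripper_width": finger opening in m.
Only numpy, scipy, OpenCV 4.12 (cv2) and the standard library are available. Lean on these libraries where they do the work, as an engineer would, in place of code of your own. Each camera call takes 0.05 s, during which the arm holds its last target.

## Working session

There is one attempt and no reset: what is moved stays moved. The work goes in short steps, Python scripts to look and compute and a shell command to move; the robot and the scene stay as the last step left them, time stands still between calls to the robot, and variables do not carry over. Pictures are saved under pics/ and viewed, and the job is handed in when it is done.

```bash
ls; mkdir -p pics
python3 - <<'E'
from rig import manip, eyes
import cv2,numpy as np
s=manip.get_state()
for k,v in s.items(): print(k,np.round(v,4))
for n in("scene","top"):
    d=eyes.snapshot(n); cv2.imwrite(f"pics/{n}0.png",d["img"]); print(n,d["K"],d["rvec"],d["tvec"])
E
```

```text
pics
time 0.0
qpos [ 1.2692  0.6293  0.0385  1.5184 -0.027   0.9963 -0.02  ]
joint_vel [-0.0004 -0.0007 -0.0006  0.0024  0.0003 -0.0009 -0.0013]
tau [-6.00000e-04 -5.63414e+01  1.22590e+00 -1.93447e+01  1.10000e-02
  1.04000e-02  0.00000e+00]
eef_pos [ 0.1517 -0.6314  0.2304]
orientation [ 9.931e-01  1.176e-01 -1.000e-04 -1.000e-03]
contact_force [-0.5194  0.4588 -0.7187]
wrist_torque [ 0.0222 -0.0013 -0.0113]
gripper_width 0.0855
scene [[608.13304005   0.         314.87164437]
 [  0.         608.13304005 242.01410062]
 [  0.           0.           1.        ]] [ 1.07820803 -2.44182954  0.99384522] [0.33549552 0.33752146 0.66191604]
top [[514.4061787    0.         326.05423421]
 [  0.         514.4061787  234.53661715]
 [  0.           0.           1.        ]] [ 2.12892039 -2.11700261  0.12887239] [-0.01245577  0.51781336  0.83312217]
```

View pics/scene0.png

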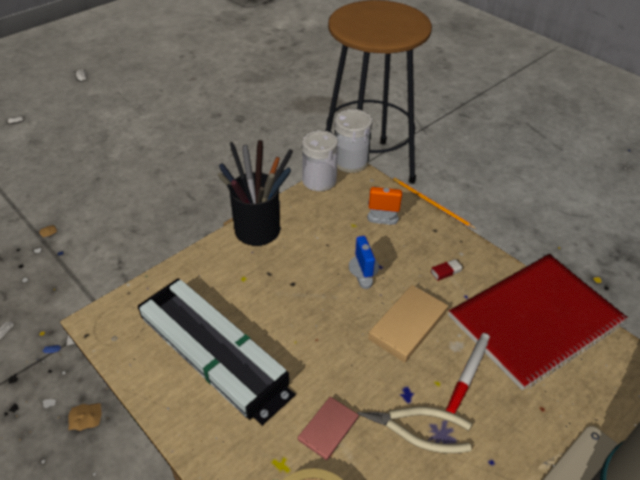

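View pics/top0.png

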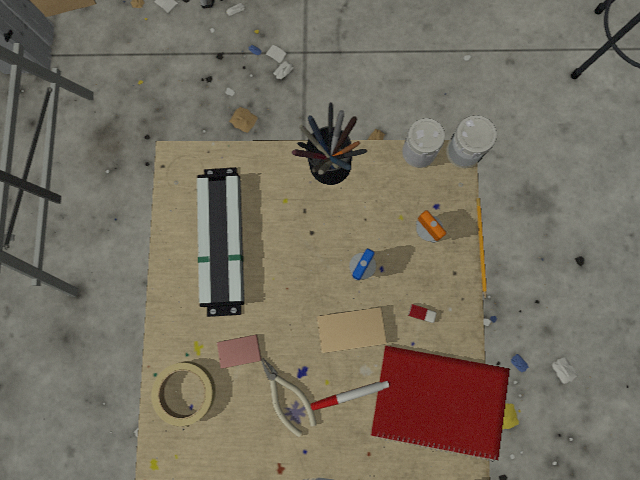

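The top view shows the orange handle at about (431,226), blue at (363,264), the rail centred at about (220,241) and the green mark at rows ~259. Next I measure them.

```bash
cat > h.py <<'E'
from rig import manip, eyes
import cv2,numpy as np
def ray(d,px,z):
    R,_=cv2.Rodrigues(np.array(d["rvec"],float)); t=np.array(d["tvec"],float).ravel(); K=np.array(d["K"])
    C=-R.T@t; v=R.T@np.linalg.inv(K)@np.array([px[0],px[1],1.])
    return C+v*(z-C[2])/v[2]
def blobs(img,lo,hi,mina=15):
    hsv=cv2.cvtColor(img,cv2.COLOR_BGR2HSV); m=cv2.inRange(hsv,np.array(lo),np.array(hi))
    c,_=cv2.findContours(m,cv2.RETR_EXTERNAL,cv2.CHAIN_APPROX_NONE)
    return sorted([k for k in c if cv2.contourArea(k)>=mina],key=cv2.contourArea,reverse=True)
def quad(d,c,z):
    # min-area rect in the world plane z
    P=np.array([ray(d,p[0],z)[:2] for p in c],np.float32)
    (cx,cy),(w,h),a=cv2.minAreaRect(P*1000)
    if w<h: w,h,a=h,w,a+90
    return np.round([cx,cy,w,h,(a+90)%180-90],1)
COL={"orange":((5,170,120),(16,255,255)),"blue":((105,150,80),(125,255,255)),"green":((60,80,50),(90,255,200))}
E
python3 - <<'E'
from h import *
d=eyes.snapshot("top")
R,_=cv2.Rodrigues(d["rvec"]);print("cam",-R.T@d["tvec"])
for n,z in(("orange",.066),("blue",.066),("green",.03)):
    for c in blobs(d["img"],*COL[n])[:4]: print(n,cv2.contourArea(c),cv2.boundingRect(c),quad(d,c,z))
# rail white lips
for c in blobs(d["img"],(60,0,150),(110,60,255),600)[:6]: print("lip",cv2.contourArea(c),cv2.boundingRect(c),quad(d,c,.03))
big=cv2.resize(d["img"][180:300,340:480],None,fx=5,fy=5,interpolation=cv2.INTER_CUBIC); cv2.imwrite("pics/z1.png",big)
print("cup",ray(d,(330,170),0.1),"cans",ray(d,(425,140),.1),ray(d,(470,140),.1))
E
```

```text
cam [ 0.38128354 -0.04122656  0.90294053]
orange 301.5 (418, 211, 28, 29) [ 530.  -182.7   50.4   20.8   39.1]
blue 252.0 (353, 249, 21, 31) [465.7 -70.7  52.7  14.7 -29. ]
blue 28.5 (298, 368, 9, 10) [293.6  26.   17.1   9.3 -59.1]
green 44.5 (229, 255, 12, 6) [479.4 147.9  19.    8.7 -88. ]
green 40.0 (198, 257, 11, 6) [475.8 202.4  17.4   8.7 -87.3]
lip 692.5 (227, 176, 12, 79) [554.7 154.3 139.1  18.7   3.9]
lip 670.0 (198, 178, 11, 79) [551.  205.8 138.9  17.6   2.7]
cup [ 0.6138786  -0.01721489  0.1       ] cans [ 0.66371792 -0.17056751  0.1       ] [ 0.66342429 -0.24265622  0.1       ]
```

View pics/z1.png

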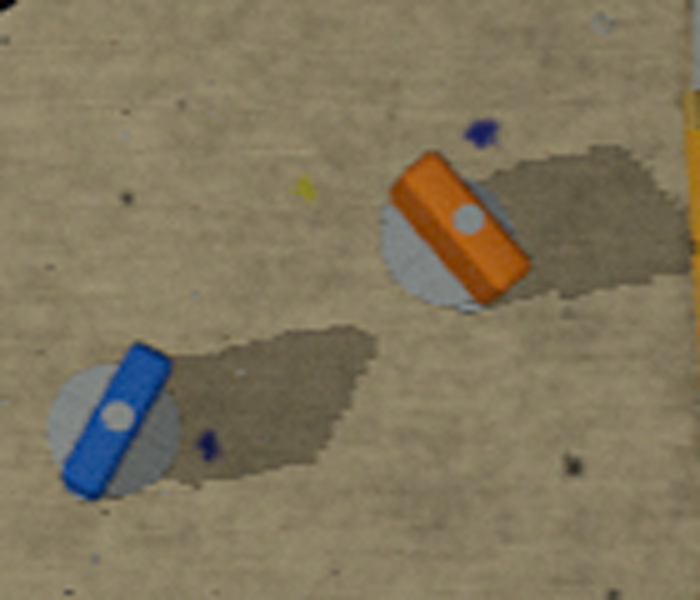

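Run:
```python
from h import *
d=eyes.snapshot("top"); print("dot top",ray(d,(433.2,223.4),.066))
s=eyes.snapshot("scene"); cv2.imwrite("pics/z2.png",cv2.resize(s["img"][170:240,350:450],None,fx=7,fy=7,interpolation=cv2.INTER_CUBIC))
# slot: dark floor strip edges per row -> centre line at lip top via inner edges of lips
g=cv2.cvtColor(d["img"],cv2.COLOR_BGR2GRAY).astype(float)
L=[];Rr=[]
for r in range(185,300,3):
    if 252<r<266: continue
    gr=np.diff(cv2.GaussianBlur(g[r:r+1],(3,1),0)[0])
    l=200+np.argmin(gr[200:222])+.5; q=218+np.argmax(gr[218:240])+.5
    L.append(ray(d,(l,r),.03)[:2]);Rr.append(ray(d,(q,r),.03)[:2])
for P in(L,Rr):
    v=cv2.fitLine(np.array(P,np.float32),cv2.DIST_HUBER,0,.01,.01).ravel(); print("ang",np.degrees(np.arctan(v[1]/v[0])),"y at x=.478",v[3]+(.478-v[2])*v[1]/v[0])
```

```text
dot top [ 0.53285029 -0.18634601  0.066     ]
ang 3.7944005 y at x=.478 0.1909559
ang 3.9397194 y at x=.478 0.15977716
```

View pics/z2.png

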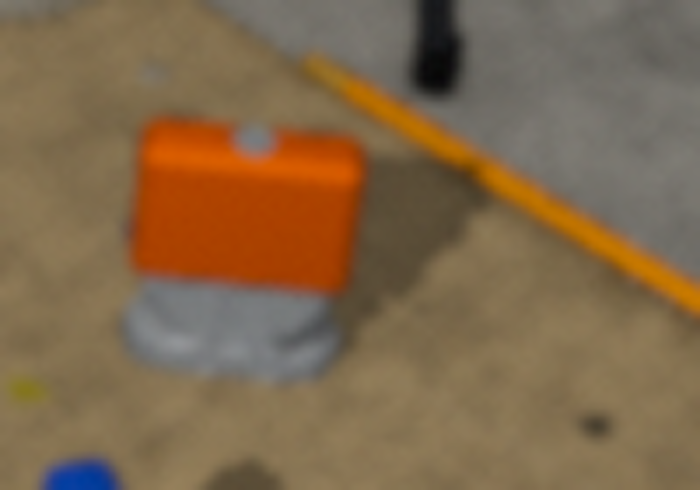

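```bash
cat >> h.py <<'E'
from scipy.spatial.transform import Rotation as Ro
def togo(x,y,z,yawy):
    """units to go (after straightening), tool frame; yawy: world heading of tool y, deg"""
    s=manip.get_state(); R=Ro.from_quat(s["orientation"]).as_matrix()
    p=np.array([x,y,z])-s["eef_pos"]; a=np.radians(yawy)
    Y=np.array([np.cos(a),np.sin(a),0]);Z=np.array([0,0,-1.]);T=np.c_[np.cross(Y,Z),Y,Z]
    print("shift units",np.round(R.T@p/.03,2),"turn units",np.round(Ro.from_matrix(R.T@T).as_rotvec()/.12,2),"t",s["time"],"pos",np.round(s["eef_pos"],4),"F",np.round(s["contact_force"],1),"w",round(float(s["gripper_width"]),4))
E
python3 -c "
from h import *
s=eyes.snapshot('scene'); print(ray(s,(385.9,189.7),.066)); togo(.533,-.186,.2,-49.5)"
python3 -m crank '[[1,-0.7,0,0,0,0],[1,-0.7,0,0,0,0],[1,-0.7,0,0,0,0],[1,-0.7,0,0,0,0],[1,-0.7,0,0,0,0],[1,-0.7,0,0,0,0],[1,-0.7,0,0,0,0],[1,-0.7,0,0,0,0],[1,-0.7,0,0,0,0],[1,-0.7,0,0,0,0],[1,-0.7,0,0,0,0],[1,-0.7,0,0,0,0]]' 1 60
python3 -c "
from h import *
togo(.533,-.186,.15,-49.5)"
```

```text
[ 0.53323811 -0.18812521  0.066     ]
shift units [ 15.83 -11.48   1.04] turn units [-0.01 -0.   -3.93] t 0.3 pos [ 0.1518 -0.6318  0.231 ] F [-0.6  0.2 -0.3] w 0.0851
time: 1.8
eef_pos: [0.4438, -0.302, 0.2315]
orientation: [0.993, 0.118, 0.0, 0.0]
contact_force: [0.4, -0.7, -0.3]
gripper_width: 0.0852
shift units [ 3.79 -3.07  2.71] turn units [ 0.   -0.   -3.93] t 1.8 pos [ 0.4438 -0.302   0.2315] F [ 0.4 -0.7 -0.3] w 0.0852
```

```bash
python3 -m crank '[[0.95,-0.77,0.3,0,0,0],[0.95,-0.77,0.3,0,0,0],[0.95,-0.77,0.3,0,0,0],[0.95,-0.77,0.3,0,0,0],[0,0,0.3,0,0,-1],[0,0,0.3,0,0,-1],[0,0,0.3,0,0,-1],[0,0,0.3,0,0,-0.93],[0,0,0,0,0,0]]'
python3 -c "
from h import *
togo(.533,-.187,.034,-49.5)"
```

```text
time: 2.92
eef_pos: [0.5318, -0.1864, 0.1588]
orientation: [0.938, 0.346, -0.0, -0.001]
contact_force: [-0.0, 0.4, 0.1]
gripper_width: 0.0854
shift units [0.02 0.05 4.16] turn units [-0.01  0.   -0.01] t 2.925 pos [ 0.5318 -0.1864  0.1588] F [-0.   0.4  0.1] w 0.0854
```

```bash
python3 -m crank '[[0.02,0.05,0.7,0,0,0],[0,0,0.7,0,0,0],[0,0,0.7,0,0,0],[0,0,0.7,0,0,0],[0,0,0.6,0,0,0],[0,0,0.5,0,0,0],[0,0,0.25,0,0,0],[0,0,0,0,0,0],[0,0,0,0,0,0]]'
python3 -c "
from h import *
togo(.533,-.187,.034,-49.5)
for n in('top','scene'):
    d=eyes.snapshot(n); cv2.imwrite(f'pics/{n}3.png',d['img'])
cv2.imwrite('pics/z3.png',cv2.resize(d['img'][110:290,290:490],None,fx=3,fy=3))"
```

```text
time: 4.05
eef_pos: [0.5342, -0.1873, 0.0353]
orientation: [0.938, 0.346, 0.0, 0.0]
contact_force: [0.3, -0.7, -0.1]
gripper_width: 0.0854
shift units [-0.02 -0.03  0.04] turn units [ 0.01 -0.    0.  ] t 4.05 pos [ 0.5342 -0.1873  0.0353] F [ 0.3 -0.7 -0.1] w 0.0854
```

View pics/z3.png

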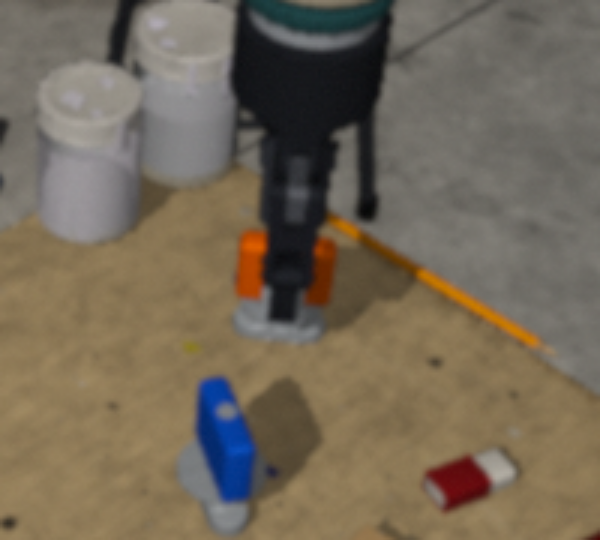

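The finger (zoom ~(285,270)) sits centred in front of the orange handle, with no contact force. Now I close the gripper.

```bash
python3 -m crank '[[0,0,0,0,0,0],[0,0,0,0,0,0],[0,0,0,0,0,0],[0,0,0,0,0,0],[0,0,0,0,0,0],[0,0,0,0,0,0]]' 0 60
python3 -m crank '[[0,0,-0.3,0,0,0],[0,0,-0.5,0,0,0],[0,0,-1,0,0,0],[0,0,-1,0,0,0],[0,0,-1,0,0,0],[0,0,-1,0,0,0],[0,0,-1,0,0,0],[0,0,-1,0,0,0],[0,0,0,0,0,0]]'
python3 -c "
from h import *
togo(.44,-.08,.23,-86.2)
d=eyes.snapshot('scene'); cv2.imwrite('pics/s4.png',d['img'])"
```

```text
time: 4.9
eef_pos: [0.5339, -0.1872, 0.0349]
orientation: [0.938, 0.346, 0.0, 0.0]
contact_force: [0.2, 0.3, 1.3]
gripper_width: 0.0153
time: 6.02
eef_pos: [0.5352, -0.1876, 0.2419]
orientation: [0.938, 0.346, 0.002, 0.002]
contact_force: [0.4, 0.1, -2.2]
gripper_width: 0.0152
shift units [-0.08 -4.79  0.37] turn units [ 0.03 -0.04  5.34] t 6.025 pos [ 0.5352 -0.1876  0.2419] F [ 0.4  0.1 -2.2] w 0.0152
```

View pics/s4.png

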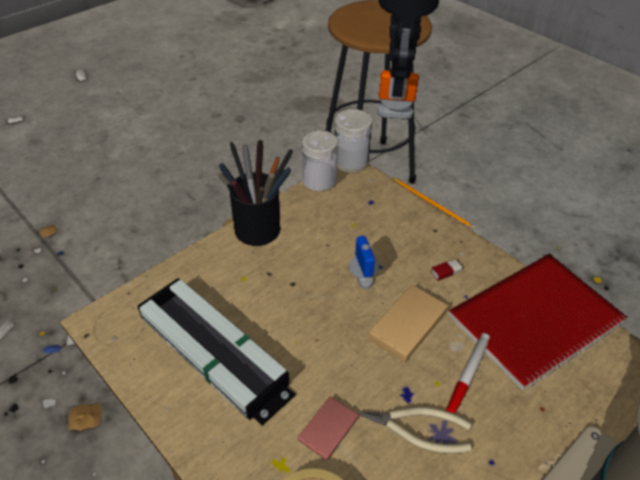

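The nut is held (width 15 mm, near (397,95)). I carry it in front of the pen cup.

```bash
python3 -m crank '[[0,-0.96,0,0,0,0],[0,-0.96,0,0,0,0],[0,-0.96,0,0,0,0],[0,-0.96,0,0,0,0],[0,-0.96,0,0,0,0],[0,0,0,0,0,0.9],[0,0,0,0,0,0.9],[0,0,0,0,0,0.9],[0,0,0,0,0,0.9],[0,0,0,0,0,0.9],[0,0,0,0,0,0.86],[0,0,0,0,0,0]]'
python3 -c "
from h import *
togo(.478,.1754,.2,-86.2)"
```

```text
time: 7.58
eef_pos: [0.4392, -0.0776, 0.2379]
orientation: [0.999, 0.033, -0.001, -0.0]
contact_force: [-0.4, -0.4, -1.9]
gripper_width: 0.0151
shift units [ 1.84 -8.33  1.26] turn units [-0.    0.02 -0.01] t 7.575 pos [ 0.4392 -0.0776  0.2379] F [-0.4 -0.4 -1.9] w 0.0151
```

```bash
python3 -m crank '[[0,-0.93,0,0,0,0],[0,-0.93,0,0,0,0],[0,-0.93,0,0,0,0],[0,-0.93,0,0,0,0],[0.3,-0.93,0,0,0,0],[0.3,-0.93,0,0,0,0],[0.3,-0.93,0.3,0,0,0],[0.3,-0.93,0.3,0,0,0],[0.3,-0.9,0.3,0,0,0],[0.34,0,0.4,0,0,0],[0,0,0,0,0,0],[0,0,0,0,0,0]]'
python3 -c "
from h import *
togo(.478,.1754,.1,-86.2)
for n in('top','scene'):
    d=eyes.snapshot(n); cv2.imwrite(f'pics/{n}5.png',d['img'])
    for c in blobs(d['img'],*COL['orange'])[:2]: print(n,cv2.contourArea(c),cv2.boundingRect(c))
"
```

```text
time: 9.07
eef_pos: [0.4789, 0.174, 0.1997]
orientation: [1.0, 0.031, -0.0, 0.0]
contact_force: [0.6, -0.6, -0.8]
gripper_width: 0.0148
shift units [-0.02 -0.05  3.32] turn units [ 0.01  0.01 -0.03] t 9.075 pos [0.4789 0.174  0.1997] F [ 0.6 -0.6 -0.8] w 0.0148
top 97.0 (178, 249, 11, 12)
scene 488.0 (210, 248, 20, 36)
```

View pics/scene5.png

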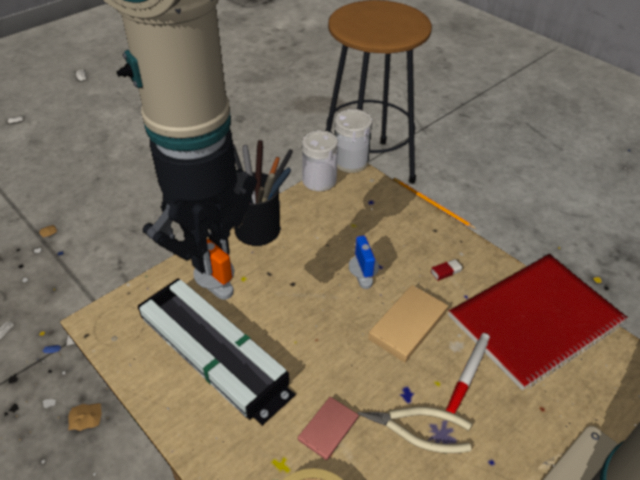

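View pics/top5.png

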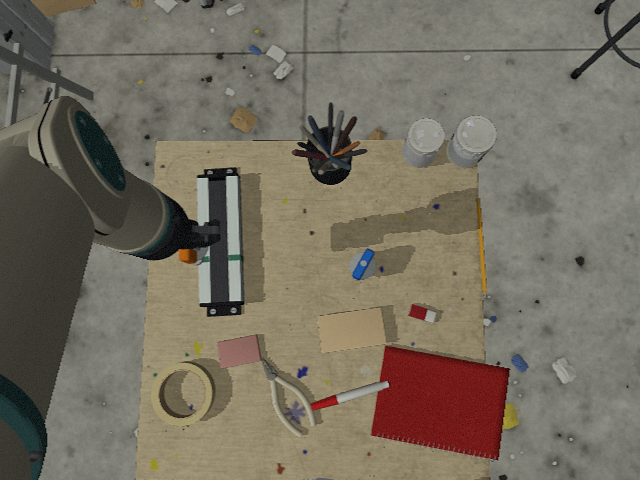

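```bash
python3 -m crank '[[-0.02,-0.05,0.6,0,0,0],[0,0,0.6,0,0,0],[0,0,0.6,0,0,0],[0,0,0.6,0,0,0],[0,0,0.6,0,0,0],[0,0,0.6,0,0,0],[0,0,0.2,0,0,0],[0,0,0,0,0,0],[0,0,0,0,0,0]]'
python3 -c "
from h import *
togo(.478,.1754,.043,-86.2)
for n in('top','scene'):
    d=eyes.snapshot(n); cv2.imwrite(f'pics/{n}6.png',d['img'])
    for c in blobs(d['img'],*COL['orange'])[:2]: print(n,cv2.contourArea(c),cv2.boundingRect(c))
    if n=='scene': cv2.imwrite('pics/z6.png',cv2.resize(d['img'][240:440,120:320],None,fx=3,fy=3))
    else: cv2.imwrite('pics/z6t.png',cv2.resize(d['img'][200:300,150:270],None,fx=5,fy=5))
"
```

```text
time: 10.3
eef_pos: [0.479, 0.1771, 0.0866]
orientation: [0.999, 0.032, 0.001, -0.0]
contact_force: [0.6, 0.4, -0.9]
gripper_width: 0.0156
shift units [-0.04  0.05  1.45] turn units [-0.   -0.01 -0.02] t 10.3 pos [0.479  0.1771 0.0866] F [ 0.6  0.4 -0.9] w 0.0156
top 54.0 (200, 259, 9, 10)
scene 359.5 (219, 314, 17, 31)
scene 19.0 (337, 33, 18, 12)
```

View pics/z6.png

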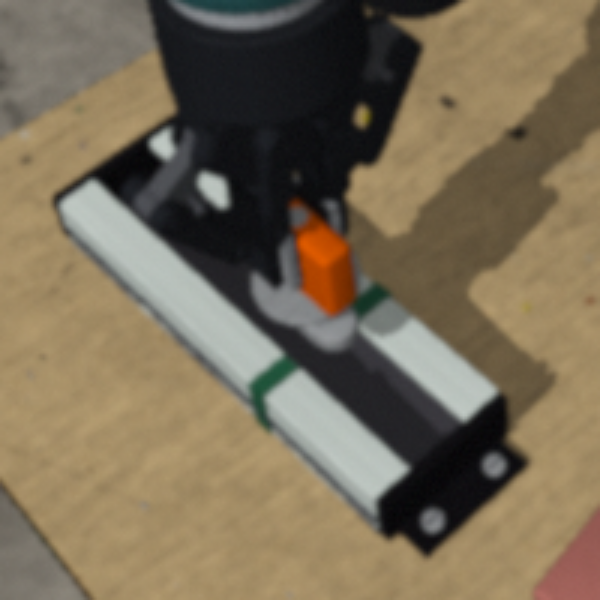

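View pics/z6t.png

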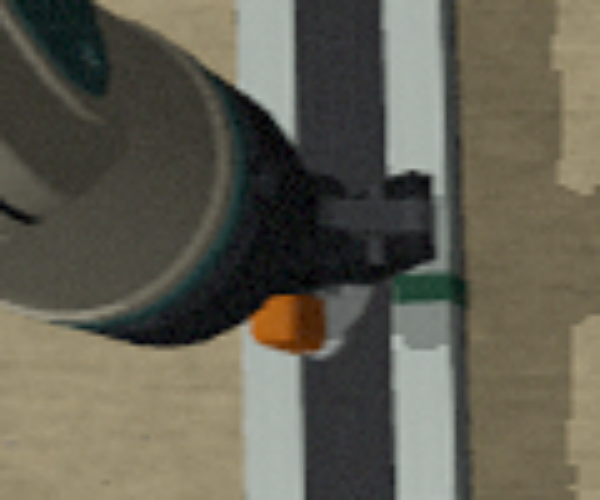

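```bash
python3 -m crank '[[-0.03,0.05,0.25,0,0,0],[0,0,0.25,0,0,0],[0,0,0.25,0,0,0],[0,0,0.2,0,0,0],[0,0,0,0,0,0]]'
python3 -c "
from h import *
togo(.478,.1754,.043,-86.2)
P=lambda d,p: cv2.projectPoints(np.array([p],float),d['rvec'],d['tvec'],d['K'],None)[0].ravel().round(1)
s=manip.get_state()['eef_pos']; d=eyes.snapshot('top')
for zz in(.031,-.008): 
  for dy in(-.008,.008): print(P(d,[s[0]-.026,s[1]-.0017+dy,s[2]+zz]))
cv2.imwrite('pics/z7t.png',cv2.resize(d['img'][220:300,160:260],None,fx=6,fy=6))
"
```

```text
time: 11.02
eef_pos: [0.4773, 0.1753, 0.0566]
orientation: [0.999, 0.032, -0.001, 0.0]
contact_force: [0.1, -0.3, -1.2]
gripper_width: 0.0152
shift units [ 0.02 -0.    0.45] turn units [ 0.    0.01 -0.02] t 11.025 pos [0.4773 0.1753 0.0566] F [ 0.1 -0.3 -1.2] w 0.0152
[215.3 270.7]
[205.4 270.7]
[221.1 272.8]
[211.6 272.7]
```

View pics/z7t.png

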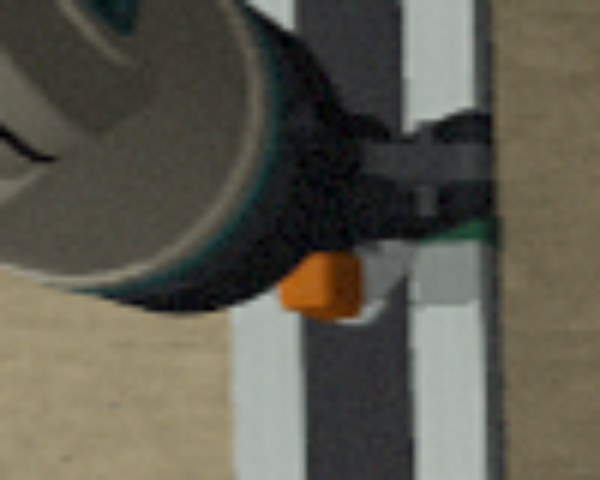

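The handle end (zoom (280–360, 250–320)) is where predicted, and the foot is already below the lip tops with no force. I continue lowering.

```bash
python3 -m crank '[[0,0,0.15,0,0,0],[0,0,0.15,0,0,0],[0,0,0.1,0,0,0],[0,0,0.05,0,0,0],[0,0,0,0,0,0],[0,0,0,0,0,0]]'
python3 -c "
from h import *
togo(.478,.1754,.043,-86.2)
d=eyes.snapshot('scene'); cv2.imwrite('pics/z8.png',cv2.resize(d['img'][260:440,120:320],None,fx=3,fy=3))
"
```

```text
time: 11.82
eef_pos: [0.4778, 0.1754, 0.0439]
orientation: [0.999, 0.032, 0.0, -0.0]
contact_force: [0.2, 0.8, -0.6]
gripper_width: 0.0151
shift units [0.01 0.   0.03] turn units [-0.   -0.   -0.02] t 11.825 pos [0.4778 0.1754 0.0439] F [ 0.2  0.8 -0.6] w 0.0151
```

View pics/z8.png

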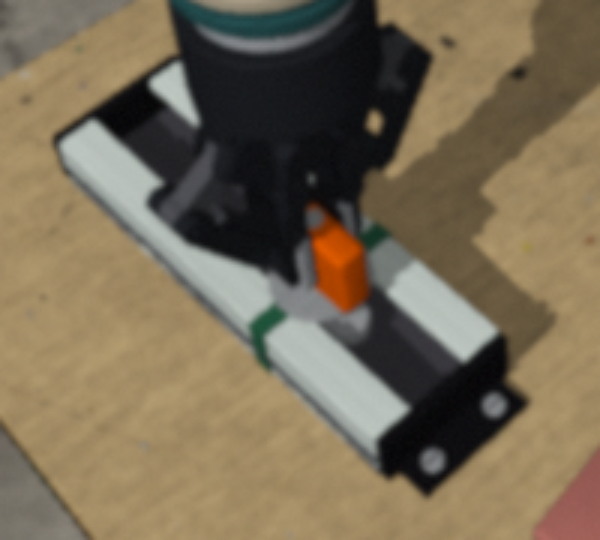

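```bash
python3 -m crank '[[0,0,0.04,0,0,0],[0,0,0,0,0,0]]'
python3 -m crank '[[0,0,0.04,0,0,0],[0,0,0,0,0,0],[0,0,0,0,0,0]]'
```

```text
time: 12.12
eef_pos: [0.4779, 0.1755, 0.0429]
orientation: [0.999, 0.032, 0.0, -0.0]
contact_force: [-0.4, -0.3, 2.0]
gripper_width: 0.0156
time: 12.5
eef_pos: [0.4779, 0.1755, 0.0428]
orientation: [0.999, 0.032, 0.0, -0.0]
contact_force: [-2.2, -0.1, 14.7]
gripper_width: 0.0153
```

Seated (15 N upward reaction). I unload slightly and twist.

```bash
python3 -m crank '[[0,0,-0.05,0,0,0],[0,0,0,0,0,-0.5],[0,0,0,0,0,-0.7],[0,0,0,0,0,-0.7],[0,0,0,0,0,-0.7],[0,0,0,0,0,-0.7],[0,0,0,0,0,-0.7]]'
python3 -c "
from h import *
togo(.478,.1754,.043,3.85)"
```

```text
time: 13.38
eef_pos: [0.4767, 0.1751, 0.0428]
orientation: [0.963, 0.271, -0.001, 0.0]
contact_force: [-3.1, -0.4, 3.8]
gripper_width: 0.0155
shift units [ 0.04  0.01 -0.01] turn units [-0.01  0.01 -9.07] t 13.375 pos [0.4767 0.1751 0.0428] F [-3.1 -0.4  3.8] w 0.0155
```

```bash
python3 -m crank '[[0.03,0,0,0,0,-0.8],[0,0,0,0,0,-0.8],[0,0,0,0,0,-0.8],[0,0,0,0,0,-0.8],[0,0,0,0,0,-0.8],[0,0,0,0,0,-0.8]]'
python3 -m crank '[[0,0,0,0,0,-0.8],[0,0,0,0,0,-0.8],[0,0,0,0,0,-0.8],[0,0,0,0,0,-0.8],[0,0,0,0,0,-0.8],[0,0,0,0,0,-0.3],[0,0,0,0,0,0],[0,0,0,0,0,0]]'
python3 -c "
from h import *
togo(.478,.1754,.043,3.85)
for n in('top','scene'):
    d=eyes.snapshot(n); cv2.imwrite(f'pics/{n}9.png',d['img'])
cv2.imwrite('pics/z9.png',cv2.resize(d['img'][260:440,120:320],None,fx=3,fy=3))
"
```

```text
time: 14.12
eef_pos: [0.478, 0.1754, 0.0429]
orientation: [0.846, 0.533, -0.001, 0.0]
contact_force: [-1.3, -1.3, 1.9]
gripper_width: 0.0153
time: 15.12
eef_pos: [0.4785, 0.1756, 0.0428]
orientation: [0.684, 0.73, -0.0, 0.0]
contact_force: [-1.5, -0.9, 1.5]
gripper_width: 0.0152
shift units [-0.   -0.02 -0.01] turn units [-0.    0.   -0.02] t 15.125 pos [0.4785 0.1756 0.0428] F [-1.5 -0.9  1.5] w 0.0152
```

View pics/z9.png

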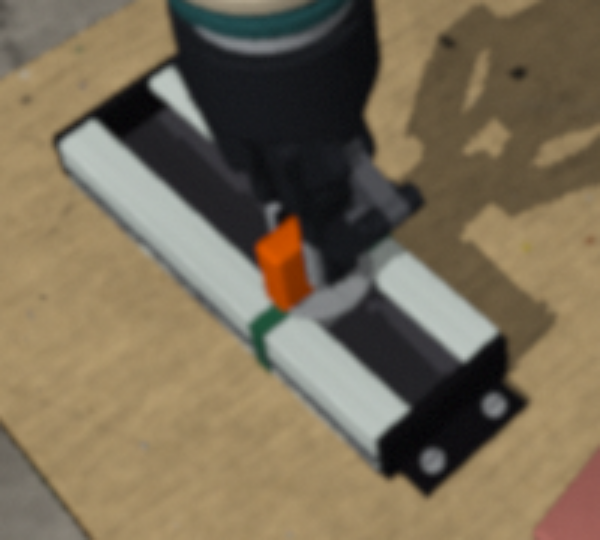

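The handle now stands across the rail at the mark (zoom (285,265)). I release and retreat straight up.

```bash
python3 -m crank '[[0,0,0,0,0,0],[0,0,0,0,0,0],[0,0,0,0,0,0],[0,0,0,0,0,0],[0,0,0,0,0,0],[0,0,0,0,0,0]]' 1
python3 -m crank '[[0,0,-0.4,0,0,0],[0,0,-0.7,0,0,0],[0,0,-1,0,0,0],[0,0,-1,0,0,0],[0,0,-1,0,0,0],[0,0,-1,0,0,0],[0,0,-1,0,0,0],[0,0,-1,0,0,0],[0,0,0,0,0,0],[0,0,0,0,0,0]]'
python3 -m crank '[[1,0,0,0,0,0],[1,0,0,0,0,0],[1,0,0,0,0,0],[1,0,0,0,0,0],[1,0,0,0,0,0],[1,0,0,0,0,0],[1,0,0,0,0,0],[0,0,0,0,0,0]]'
python3 -c "
from h import *
for n in('top','scene'):
    d=eyes.snapshot(n); cv2.imwrite(f'pics/{n}10.png',d['img'])
    if n=='top':
      for nn,z in(('orange',.084),('blue',.066),('green',.03)):
        for c in blobs(d['img'],*COL[nn],10)[:2]: print(nn,cv2.contourArea(c),cv2.boundingRect(c),quad(d,c,z))
      cv2.imwrite('pics/z10t.png',cv2.resize(d['img'][200:300,160:260],None,fx=6,fy=6))
cv2.imwrite('pics/z10.png',cv2.resize(d['img'][260:440,120:320],None,fx=3,fy=3))
"
```

```text
time: 15.98
eef_pos: [0.4785, 0.1759, 0.0429]
orientation: [0.684, 0.73, 0.0, 0.0]
contact_force: [0.4, 0.5, -0.3]
gripper_width: 0.0855
time: 17.23
eef_pos: [0.478, 0.1754, 0.2558]
orientation: [0.684, 0.73, -0.0, 0.0]
contact_force: [-0.4, 0.6, 0.1]
gripper_width: 0.0852
time: 18.23
eef_pos: [0.4628, 0.3877, 0.2546]
orientation: [0.682, 0.731, -0.001, -0.001]
contact_force: [0.3, -0.7, 0.2]
gripper_width: 0.0854
orange 223.0 (198, 250, 30, 11) [477.4 172.2  47.5  14.4 -85.9]
blue 252.0 (353, 249, 21, 31) [465.5 -70.5  52.2  14.8 -28.7]
blue 32.0 (298, 368, 9, 10) [293.6  26.   17.1   9.3 -59.1]
green 20.0 (234, 255, 6, 5) [480.  144.5   8.9   6.9 -89.7]
```

View pics/z10.png

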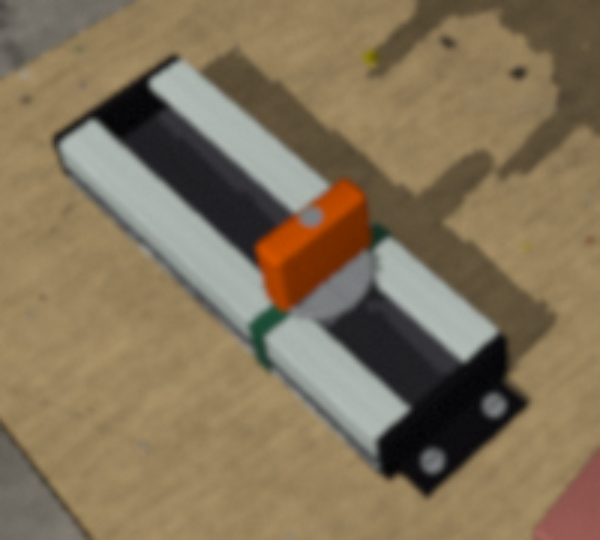

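View pics/z10t.png

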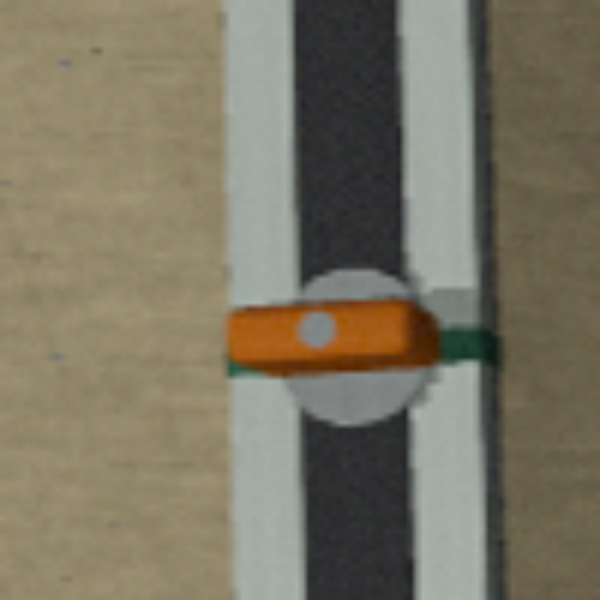

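The nut sits upright at the mark. Its collar is on the lips, the handle is square across (−85.9° against −86.2°), and the blue nut has not moved. I hand in.

```bash
python3 -c "
from h import *
togo(.478,.1754,.2,3.85); print(manip.finish_job())"
```

```text
shift units [-6.98  0.    1.84] turn units [-0.01  0.02 -0.01] t 18.325 pos [0.4643 0.3845 0.2547] F [-0.  -1.3 -0.9] w 0.0856
the job is handed in; nothing more can be done
None
```

I gripped the orange nut and lowered it into the slot at the green mark with its handle along the slot. When the collar touched the lips I felt about 15 N, so I backed off slightly. I then twisted it 90°, let go and moved the arm clear, and handed the job in at about 18.3 s of the 45 s allowed.

- **Orange nut:** in the last pictures it stands upright with its collar on the lips. Its handle is at the mark to within a few mm and square across the rail to within about 1°.
- **Blue nut:** it measures within 0.3 mm of where it started.
- **Robot:** the gripper is open and touching nothing.

No check failed. In the top view, the handle's colour outline is centred about 3 mm to one side across the slot. That outline also takes in one of the handle's end faces, and it is well inside the 14 mm allowed. `finish_job` gave no verdict, so the result is judged only from these checks.

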